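Vent a steam cleaner and take off its push-and-turn safety cap

ROBOT

A 6-joint arm with a two-finger parallel gripper is mounted at the origin on a cart in front of the work surface, level with it; the furniture and walls round the work are solid. World frame = base frame: x ahead of the robot, y to its left, z up, the work surface at z = 0. Lengths are in mm, angles in rad, forces in N, time in s.
With the tool pointing down it reaches from about 300 to 750 mm from the base axis. Payload 8.5 kg.
Tool frame: the origin (TCP) lies midway between the tips of the shut fingers; the grasp point (between the pads) lies 19 mm behind it; z points along the fingers, y is the line along which they close (so a half turn about z gives the same grasp; the last joint's range is limited). The gripper opens to 88 mm and grips with 3 to 60 N. Pads are 18 mm wide; open, the fingers measure 123 mm over their backs; the gripper's body (75 mm by 187 mm) begins 45 mm behind the grasp point.
Start: joints at [1.104, 0.381, 1.297, -0, 1.464, -0.215], TCP at [137.023, 532.639, 203.048] pointing down, gripper open.
Joint ranges: [-3.11, 3.11], [-0.89, 2.33], [0.22, 2.48], [-1.42, 4.56], [0.17, 2.85], [-2.88, 2.88]. Speed limits (rad/s): [2.39, 2.39, 3.14, 3.14, 3.14, 3.14].

INTERFACE

Orientations are given as a rotation vector (axis times angle).
In Python, from rig import sensors, cams, order gives the robot as it stands. The module is installed in compiled form; this text tells all that it offers.
- The arm moves only by the tool servo_tool, never from a script. Its argument "targets" is a list that holds one entry, the list of rows, each a list of 7 numbers: the finger opening in cm, from 0 to 8.81, then the shift along the tool's x, y, z in cm, then the turn, a rotation vector about the tool's x, y, z in rad. A call has 1 to 12 rows; each row shifts and turns the commanded pose from where the row before left it, along the tool's axes as they then stand; what a row does not reach is not made up. A row lasts 1/8 s, in which the tool goes at most 62.5 mm and 10.7 degrees, less where a joint would pass 70% of its speed; a pose out of reach is approached as far as the arm can. A call with a gripper value outside its range is refused whole. The fingers move at their own pace and stop on an object; "newtons" is the grip in N (left out, the last holds). Time passes only in rows, so rows that do not move let the fingers close. It gives the time, the measured TCP pose, the force, the opening and the grip force at its end, in the units of the state.
- sensors.state(): the state, without advancing time (a new reading comes with each control period).
- cams.grab_frame(name): name is "side" or "top" or "wrist"; returns a dict with "image" (420x560x3 uint8, red, green, blue), "fx", "fy", "cx", "cy" (pixels), "k1" (the pictures are not rectified: a ray, as slopes to the right and down, at radius r is drawn at 1 + k1 r^2 times it, then the intrinsics apply), "R" (3x3) and "t" (3): a world point X has camera coordinates R X + t; the wrist camera has in their place "mount" (4x4, takes a point from camera to tool coordinates, whose origin is the TCP and whose axes are the flange's). Camera axes: x right, y down, z forward; pixel columns grow to the right and rows downward; lengths in mm; the calibration is good to about 2 mm. A picture is of the moment at which its call begins: read the wrist's pose just before it. There is no depth.
- order.sign_off(): hands the job in; it is judged then, once.
The state is a dict: "time_s": time; "joints": joint angles; "qvel": joint speeds; "joint_efforts": joint torques, N m; "ee_pos": TCP position; "ee_rot": TCP orientation; "wrist_force": force on the tool from outside, world axes, zero at the start; "torque": the same for the moment, N m; "width": opening from 0.0 (shut) to 1.0 (fully open); "grip_force": force on a finger pad.
Only numpy, scipy, OpenCV 4.12 (cv2) and the standard library are available. Lean on these libraries where they do the work, as an engineer would, in place of code of your own. Each camera call takes 0.05 s, during which the arm holds its last target. There are 200 camera calls.

TASK

The tabletop steam cleaner on the hob is cold and about to be refilled. First set its release lever straight up, at the middle mark, to vent it, and leave it there. Then press the safety cap down against its spring, twist it anticlockwise while it is down until it is free, lift it off, and finish still holding the cap level in the gripper, directly over the filler neck and roughly 8 cm clear of it; do not knock the things around the cleaner about.

Things in the scene. Friction and masses are not known exactly. Their poses are not given: they have to be found in the camera images.
- steamer: steam cleaner, fast on the hob: white rounded tank 150 (its x) x 260 (its y) mm, top face 90 mm up; origin at the centre of its underside, z up, its front (-x, with a grey panel) towards the robot. On its top stand the filler neck with the cap (at x=0, y=+60 mm) and the lever (at x=0, y=-75 mm). A grey hose socket sticks out 32 mm at the -y end.
- filler_neck (a point): centre of the mouth of the filler neck (grey collar 68 mm wide, 116 mm above the hob); axes as the steamer's
- seat (a joint): travel (m) of the spring seat in the neck under the cap: about 0.0005 with the cap closed, grows as the cap is pressed. The spring takes 6 N to begin and 11 N at 10 mm, where the cap bottoms. The cap turns past its safety tooth only while pressed at least 7 mm; 8 mm or right to the bottom is good. Once turned free, the spring hardly lifts it.
- cap_grip (a point): middle of the grip bar of the black safety cap. The bar is a straight fin, 48 mm along the point's x, 14 mm thick (its y), 30 mm tall; its top is 14 mm above this point. Below it is a flat ribbed disc 74 mm wide, upper face 14 mm below this point. Closed, this point is 30 mm above filler_neck (146 mm above the hob) and the fin points along the steamer's x.
- lever (a joint): lean of the release lever in rad: 0 straight up, -1 leaning fully to the steamer's front (-x), +1 fully to its back; rib marks at -1, 0 and +1. Starts leaning to the front. Stiff hinge (0.08 N m, a push of 1.5 N at the grip), stays where left.
- lever_pivot (a point): hinge axis of the lever, 104 mm above the hob; the axis runs along the steamer's y
- lever_grip (a point): centre of the lever's black cross grip, a roller 18 mm in diameter and 22 mm long along the steamer's y, 60 mm from the pivot, on a 10 mm steel rod; free at both ends, so it can be pinched by its ends or pushed
- mug: green mug, 86 mm wide, 96 mm tall; a bystander, to be left alone; origin at the centre of its underside
- red_lid_jar: spice jar with red lid, 45 mm wide, 106 mm tall; a bystander, to be left alone; origin at the centre of its underside
- spice_jar: spice jar with white lid, 47 mm wide, 98 mm tall; a bystander, to be left alone; origin at the centre of its underside
- dish_brush: low oval scrubbing brush, 86x30x22 mm; a bystander, to be left alone; origin at the centre of its underside
- peeler: vegetable peeler lying flat, 170x25x18 mm; a bystander, to be left alone; origin at the centre of its underside
- tin: round food tin, 75 mm wide, 58 mm tall; a bystander, to be left alone; origin at the centre of its underside
- cap: the safety cap as a whole, loose, about 140 g, held in the neck by two lugs; origin at the centre of its underside, 40 mm below cap_grip, same axes. Pressed down, it turns anticlockwise seen from above and is free to lift between 64 and 80 degrees from closed (71 is best; a stop ends the turn at about 80). It lifts nowhere else and hardly turns unpressed.
Not all that is in view belongs to the job. Leave any blue or red look-alike of the cap alone.

How it is judged (in metres and radians):
On the way, in this order (a step that is already met when the one before it is completed fails the run):
1. the lever is set upright (value of joint lever between -0.17 and 0.17 rad), for 0.3 s.
2. the cap is pressed down in the neck (value of joint seat above 0.006 m and angle between the x axis of cap_grip and the x axis of steamer, either way round below 0.35 rad), for 0.1 s.
3. the cap is twisted free, still in the neck (angle between the x axis of cap_grip and the x axis of steamer, either way round above 1.05 rad and z of cap_grip in the frame of filler_neck below 0.036 m and horizontal distance between cap_grip and filler_neck below 0.008 m), for 0.1 s.
At the end, for the whole second after the job is handed in: the lever is within 0.17 rad of upright; the cap is held still in the fingers, within 0.26 rad of level, touching nothing of the steam cleaner, over the neck within 35 mm sideways, its underside 40 to 160 mm above the neck's mouth (all of step 1 and z of cap_grip in the frame of filler_neck between 0.08 and 0.2 m and horizontal distance between cap_grip and filler_neck below 0.035 m and angle between cap_grip's own z axis and vertical below 0.26 rad and contact force between cap and the fingers above 2 N and contact force between cap and steamer below 0.1 N and linear speed of cap below 0.03 m/s); the arm keeps its last pose, push and grip.
It fails at once if a thing standing round the cleaner is pushed more than 4 cm or tipped over (distance of any of mug, red_lid_jar, spice_jar, dish_brush, peeler, tin from where it was at the start of the episode above 0.04 m or angle between any of mug, red_lid_jar, spice_jar, dish_brush, peeler, tin's own z axis and vertical above 0.6 rad).
It also fails if it takes over 45 s, if anything falls off the work surface, if the arm or the gripper's body presses on something with over 40 N, if the wrist force passes 120 N, or if a joint passes its speed limit or range.

## Working session

There is one attempt and no reset: what is moved stays moved. The work goes in short steps, Python scripts to look and compute and a tool call to move; the robot and the scene stay as the last step left them, time stands still between calls to the robot, and variables do not carry over. Pictures are saved under pics/ and viewed, at most 10 in all, crops included, and the job is handed in when it is done.

Besides the shell and the picture viewer there is one more tool, called after "Call:" as name([rows], argument=value, ...), one row to a line, values as JSON. servo_tool: Moves the arm, as the interface text tells. Its arguments: {"type":"object","properties":{"targets":{"type":"array","items":{"type":"array","items":{"type":"array","items":{"type":"number"}}}},"newtons":{"type":"number"}},"required":["targets"]}

```bash
mkdir -p pics
cat > h.py <<'E'
import numpy as np, cv2
from scipy.spatial.transform import Rotation as Ro
from rig import sensors, cams, order
def grab(n,f=None):
    s=sensors.state(); g=cams.grab_frame(n)
    if n=='wrist':
        M=np.array(g['mount']); Rt=Ro.from_rotvec(s['ee_rot']).as_matrix()
        Rc=Rt@M[:3,:3]; c=Rt@M[:3,3]+np.array(s['ee_pos'])
        g['R']=Rc.T; g['t']=-Rc.T@c
    if f: cv2.imwrite('pics/'+f,g['image'][:,:,::-1])
    return g
def ray(g,u,v):
    K=np.array([[g['fx'],0,g['cx']],[0,g['fy'],g['cy']],[0,0,1]])
    x=(u-g['cx'])/g['fx'];y=(v-g['cy'])/g['fy'];a,b=x,y
    for _ in range(20):
        k=1+g['k1']*(a*a+b*b);a,b=x/k,y/k
    R=np.array(g['R']);d=R.T@np.array([a,b,1]);return -R.T@np.array(g['t']),d/np.linalg.norm(d)
def onz(g,u,v,z):
    c,d=ray(g,u,v);return c+d*(z-c[2])/d[2]
def cross(g1,p1,g2,p2):
    c1,d1=ray(g1,*p1);c2,d2=ray(g2,*p2)
    s=np.linalg.lstsq(np.c_[d1,-d2],c2-c1,rcond=None)[0]
    a,b=c1+d1*s[0],c2+d2*s[1];return (a+b)/2,np.linalg.norm(a-b)
def proj(g,X):
    p=np.array(g['R'])@X+np.array(g['t']);a,b=p[0]/p[2],p[1]/p[2];k=1+g['k1']*(a*a+b*b)
    return g['fx']*a*k+g['cx'],g['fy']*b*k+g['cy']
E
python3 - <<'E'
from h import *
print(sensors.state())
for n in('side','top'):
    g=grab(n,n+'.png');print(n,-np.array(g['R']).T@g['t'],np.array(g['R'])[2],g['fx'],g['k1'])
g=grab('wrist','w0.png');print(g['mount'])
E
```

```text
{'time_s': 0.0, 'joints': array([ 1.10368565e+00,  3.81219489e-01,  1.29825448e+00,  1.09012168e-05,
        1.46363494e+00, -2.15279559e-01]), 'qvel': array([-0.00146639, -0.0003718 ,  0.00132529, -0.00033427, -0.00016951,
       -0.00103481]), 'joint_efforts': array([-8.87187002e-05, -4.37934995e+01, -2.24557275e+01,  7.13235629e-02,
        3.52524687e-02, -1.02212985e-04]), 'ee_pos': array([136.87990095, 532.34515638, 202.42732864]), 'ee_rot': array([-3.94467661e-01, -3.11620649e+00,  2.23837366e-03]), 'wrist_force': array([ 0.67101303, -0.72013638, -0.3270207 ]), 'torque': array([-0.02671216,  0.0340239 , -0.04022793]), 'grip_force': 0.0, 'width': 0.9995427897661118}
side [ 537.00507448 -771.56279538  665.18274001] [ 0.05958478  0.80633779 -0.58844628] 429.27412730164946 -0.13245322089698072
top [ 367.67959559  -46.60765433 1118.30655754] [ 0.22391938 -0.00687872 -0.97458339] 497.15074700478783 -0.07073151978009497
[[ 4.99894443e-04 -9.49973316e-01 -3.12330672e-01  8.21126287e+01]
 [ 9.99999754e-01  3.21290693e-04  6.23303287e-04 -6.92607234e-01]
 [-4.91772552e-04 -3.12330907e-01  9.49973243e-01 -1.81722501e+02]
 [ 0.00000000e+00  0.00000000e+00  0.00000000e+00  1.00000000e+00]]
```

View pics/side.png

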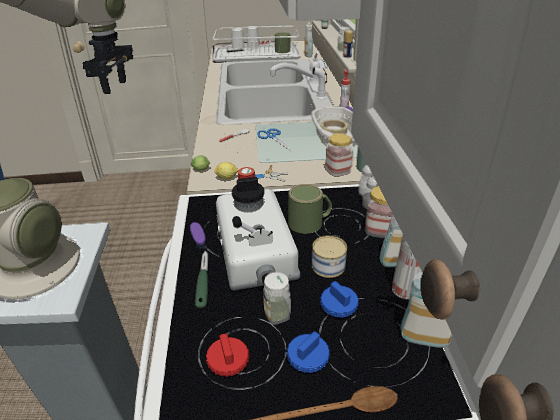

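View pics/top.png

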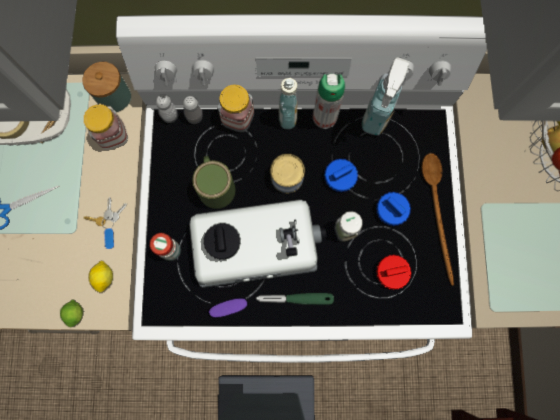

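The side view shows the cap at about (248,190), the lever at (250,232) and the mug at (305,208). The top view shows the tank around (255,242), the cap at (222,240), the lever at (290,240), the mug at (213,185), the red lid jar at (163,247) and the white lid jar at (348,226). I'll take an enlarged crop of both for precise pixels.

Run:
```python
from h import *
a=cv2.imread('pics/top.png')[190:295,180:330];b=cv2.imread('pics/side.png')[165:290,205:305]
a=cv2.resize(a,None,fx=4,fy=4,interpolation=3)[:, :];b=cv2.resize(b,None,fx=3,fy=3,interpolation=3)
o=np.zeros((420,600+200,3),np.uint8);o[:,:]=0
o[:,:500]=a[:,50:550];o[:375,500:800]=b
cv2.imwrite('pics/crop.png',o)
t=cams.grab_frame('top');im=t['image'];hsv=cv2.cvtColor(im,cv2.COLOR_RGB2HSV)
m=((hsv[...,2]>140)&(hsv[...,1]<60)).astype(np.uint8);m[:185]=0;m[300:]=0;m[:,:175]=0;m[:,335:]=0
n,l,s,c=cv2.connectedComponentsWithStats(m);i=1+np.argmax(s[1:,4])
cnt=max(cv2.findContours((l==i).astype(np.uint8),0,2)[0],key=cv2.contourArea)
r=cv2.minAreaRect(cnt);print(r);bp=cv2.boxPoints(r)
W=[onz(t,*p,90)for p in bp];print(np.round(W),)
```

```text
((252.48004150390625, 240.86001586914062), (67.74082946777344, 121.48094177246094), 81.8698959350586)
[[ 587.  145.   90.]
 [ 624. -111.   90.]
 [ 481. -128.   90.]
 [ 446.  120.   90.]]
```

View pics/crop.png

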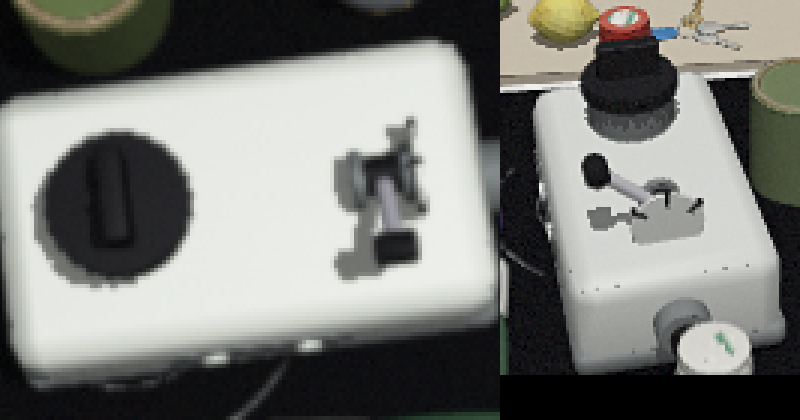

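The crop shows the cap disc centred at crop (117,206), the fin running (105,150)-(117,243), the lever pivot near (382,170) and the grip at (396,248). In the side half the grip is at (596,170).

Run:
```python
from h import *
t=grab('top');s=grab('side')
T=lambda x,y:(180+(x+50)/4,190+y/4);S=lambda x,y:(205+(x-500)/3,165+y/3)
p=lambda n,x:print(n,np.round(x,1))
p('disc',onz(t,*T(118,205),130));p('fintop',onz(t,*T(111,196),160))
p('fin a',onz(t,*T(108,150),160));p('fin b',onz(t,*T(117,243),160))
p('piv',onz(t,*T(385,170),104));p('grip',onz(t,*T(397,248),136))
x,e=cross(t,T(397,248),s,S(596,170));p('gripx',x);print(e)
p('mug',onz(t,213,185,96));p('red',onz(t,163,244,106));p('spice',onz(t,349,222,98));p('tin',onz(t,288,170,58))
# disc from side, fin
x,e=cross(t,T(111,196),s,S(628,50));p('fintopx',x);print(e)
st=sensors.state();R=Ro.from_rotvec(st['ee_rot']).as_matrix();print(R.round(2))
for yaw in(7,8.5,10):
  c,q=np.cos(np.radians(yaw)),np.sin(np.radians(yaw))
  A=np.array([[c,-q],[q,c]]);
  cap=onz(t,*T(118,205),130)[:2];p('lev pivot pred',cap+A@[0,-135])
```

```text
disc [526.5  65.8 130. ]
fintop [526.1  65.9 160. ]
fin a [548.9  67.9 160. ]
fin b [503.   62.5 160. ]
piv [548.5 -69.  104. ]
grip [503.5 -74.  136. ]
gripx [503.2 -73.6 144.3]
1.8892235650093805
mug [653.3  91.6  96. ]
red [524.8 190.3 106. ]
spice [ 571.4 -195.7   98. ]
tin [698.  -69.5  58. ]
fintopx [529.   67.2 150.8]
2.6400440225184356
[[-0.97  0.25 -0.  ]
 [ 0.25  0.97 -0.  ]
 [ 0.   -0.   -1.  ]]
lev pivot pred [542.9 -68.1]
lev pivot pred [546.4 -67.7]
lev pivot pred [549.9 -67.1]
```

Call:
servo_tool([
  [[6, 0, 0, -0.5, 0, 0, 0.18], [6, 0, 0, -0.5, 0, 0, 0.18], [6, 0, 0, -0.5, 0, 0, 0.18], [6, 0, 0, -0.5, 0, 0, 0.18], [6, 0, 0, -0.5, 0, 0, 0.18], [6, 0, 0, -0.5, 0, 0, 0.18], [6, 0, 0, -0.5, 0, 0, 0.18], [6, 0, 0, -0.5, 0, 0, 0.18], [6, 0, 0, -0.5, 0, 0, 0.18], [6, 0, 0, -0.5, 0, 0, 0.18], [6, 0, 0, -0.5, 0, 0, 0.18], [6, 0, 0, -0.5, 0, 0, 0.18]],
], newtons=15)

```text
time_s: 1.8
ee_pos: [137.0, 532.6, 263.1]
ee_rot: [2.938, 1.112, -0.0]
wrist_force: [-0.1, 0.0, 0.3]
width: 0.683
grip_force: 0.0
```

Call:
servo_tool([
  [[6, 0, 0, 0, 0, 0, 0.18], [6, 0, 0, 0, 0, 0, 0.18], [6, 0, 0, 0, 0, 0, 0.18], [6, 0, 0, 0, 0, 0, 0.04], [6, 2.25, 5.45, 0, 0, 0, 0], [6, 2.25, 5.45, 0, 0, 0, 0], [6, 2.25, 5.45, 0, 0, 0, 0], [6, 2.25, 5.45, 0, 0, 0, 0], [6, 2.25, 5.45, 0, 0, 0, 0], [6, 2.25, 5.45, 0, 0, 0, 0], [6, 2.25, 5.45, 0, 0, 0, 0], [6, 2.25, 5.45, 0, 0, 0, 0]],
])

```text
time_s: 3.3
ee_pos: [380.7, 126.6, 263.3]
ee_rot: [-3.133, -0.235, -0.001]
wrist_force: [1.0, 1.0, 1.0]
width: 0.68
grip_force: 0.0
```

Call:
servo_tool([
  [[6, 2.2, 5.4, 0, 0, 0, 0], [6, 2.2, 5.4, 0, 0, 0, 0], [6, 2.2, 5.4, 0, 0, 0, 0], [6, 2.2, 5.4, 0, 0, 0, 0], [6, 0, 0, 0, 0, 0, 0], [6, 0, 0, 0, 0, 0, 0]],
])

```text
time_s: 4.05
ee_pos: [499.0, -71.7, 262.9]
ee_rot: [-3.132, -0.235, 0.001]
wrist_force: [-0.2, 0.8, 0.4]
width: 0.683
grip_force: 0.0
```

Run:
```python
from h import *
s=sensors.state();print(s['joints'].round(2))
g=grab('wrist','w1.png');s=grab('side')
cv2.imwrite('pics/w1b.png',cv2.resize(g['image'][:,:,::-1],(800,600)))
```

```text
[-0.38  0.26  1.3   0.    1.58  1.04]
```

View pics/w1.png

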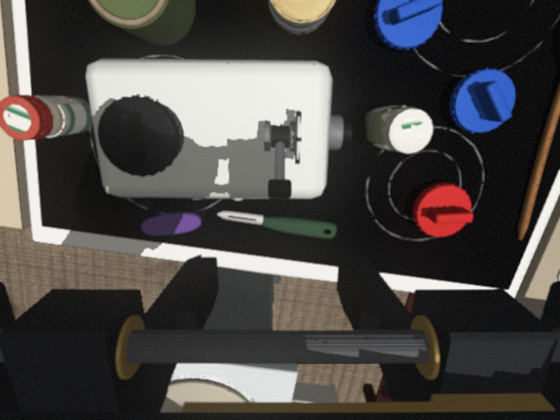

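The wrist view shows the tank square to the image, the cap disc at (140,136), the lever pivot at (282,132) and the grip roller at (280,188).

Run:
```python
from h import *
g=grab('wrist')
for n,a in dict(disc=(140.5,136,128),piv=(281,133,104),grip=(280,188,136),tl=(97,60,85),tr=(325,60,85)).items(): print(n,onz(g,*a).round(1))
im=g['image'];v=cv2.cvtColor(im,cv2.COLOR_RGB2HSV)[...,2]
c=v[60:215,85:330].copy();c=cv2.resize(cv2.LUT(c,np.clip((np.arange(256)/255)**.45*255,0,255).astype(np.uint8)),None,fx=3,fy=3,interpolation=3)
cv2.imwrite('pics/w1c.png',c)
```

```text
disc [528.8  64.9 128. ]
piv [549.5 -67.3 104. ]
grip [500.5 -73.6 136. ]
tl [591.5 127.3  85. ]
tr [ 625.8 -100.4   85. ]
```

View pics/w1c.png

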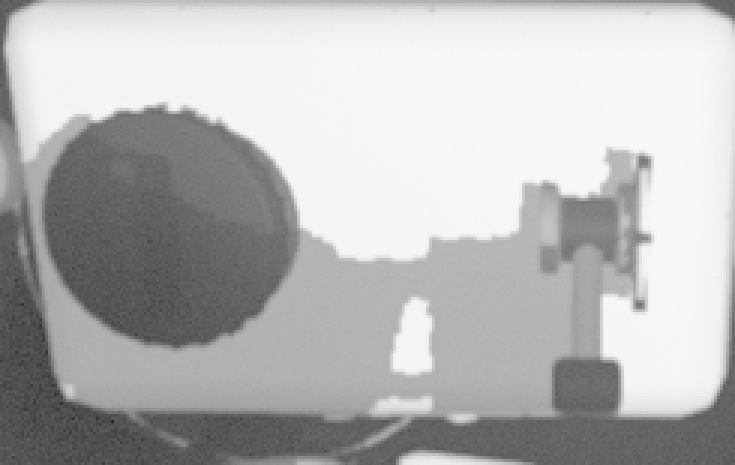

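The grip is under the tool to within 3 mm, so I'll descend and pinch the roller by its ends.

Call:
servo_tool([
  [[6, 0, 0.2, 4.5, 0, 0, 0], [6, 0, 0, 4.5, 0, 0, 0], [6, 0, 0, 3, 0, 0, 0], [6, 0, 0, 1.9, 0, 0, 0], [1.5, 0, 0, 0, 0, 0, 0], [1.5, 0, 0, 0, 0, 0, 0], [1.5, 0, 0, 0, 0, 0, 0], [1.5, 0, 0, 0, 0, 0, 0], [1.5, 0, 0, 0, 0, 0, 0]],
], newtons=15)

```text
time_s: 5.32
ee_pos: [499.7, -74.1, 124.3]
ee_rot: [3.133, 0.235, 0.001]
wrist_force: [-0.7, -0.3, -1.0]
width: 0.173
grip_force: 0.0
```

Nothing is between the fingers (opening 15 mm, grip force 0), so I'll look.

Run:
```python
from h import *
s=grab('side');g=grab('wrist')
o=np.zeros((420,800,3),np.uint8)
o[:,:420]=cv2.resize(s['image'][165:270,195:300],(420,420),interpolation=3)[:,:,::-1]
o[:285,420:]=cv2.resize(g['image'][60:345,90:470],(380,285))[:,:,::-1]
cv2.imwrite('pics/c2.png',o); print(proj(s,np.array([500.,-74,136])),proj(s,np.array([499.7,-74,124.3])),proj(g,np.array([500.,-74,136])))
```

```text
(np.float64(235.2663747698766), np.float64(225.2774801249678)) (np.float64(235.56681914580918), np.float64(229.81562646986157)) (np.float64(276.7614612731077), np.float64(250.39428148008608))
```

View pics/c2.png

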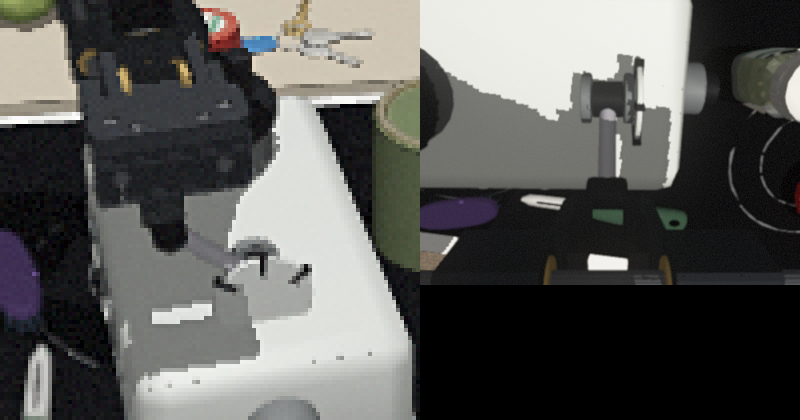

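Call:
servo_tool([
  [[0.8, 0, 0, 0, 0, 0, 0], [0.8, 0, 0, 0, 0, 0, 0], [0.8, 0, 0, 0, 0, 0, 0]],
], newtons=15)

```text
time_s: 5.8
ee_pos: [499.6, -74.1, 124.0]
ee_rot: [-3.133, -0.235, 0.0]
wrist_force: [0.1, -0.7, -0.8]
width: 0.09
grip_force: 0.0
```

Run:
```python
from h import *
s=grab('side');g=grab('wrist')
L=np.clip((np.arange(256)/255)**.45*255,0,255).astype(np.uint8)
o=np.zeros((420,800,3),np.uint8)
o[:,:400]=cv2.resize(s['image'][200:242,217:257],(400,420),interpolation=3)[:,:,::-1]
o[:,400:]=cv2.resize(g['image'][200:284,240:320],(400,420),interpolation=3)[:,:,::-1]
cv2.imwrite('pics/c3.png',cv2.LUT(o,L))
```

```text
(no output)
```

View pics/c3.png

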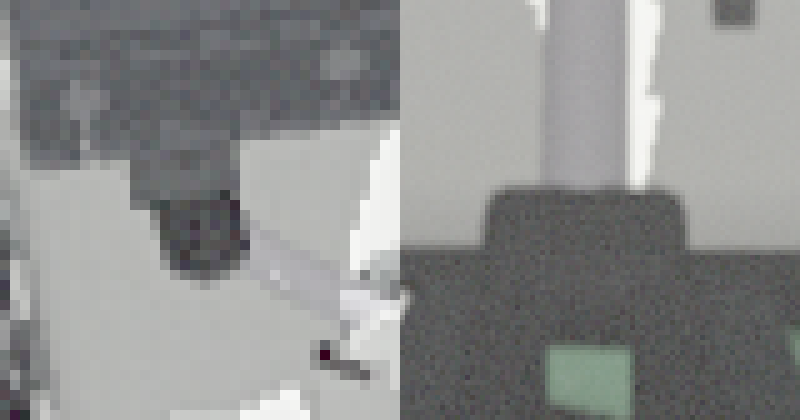

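Run:
```python
from h import *
s=sensors.state();w=grab('wrist');d=grab('side')
R=Ro.from_rotvec(s['ee_rot']).as_matrix();P=np.array(s['ee_pos'])
for x in(-9,9):
  for y in (-22,22):
    for z in(0,-12,-24):
      X=P+R@np.array([x,y,z]);print(x,y,z,np.round(proj(w,X),0),np.round(proj(d,X),1))
```

```text
-9 -22 0 [241. 256.] [229.6 224.3]
-9 -22 -12 [239. 265.] [229.2 219.7]
-9 -22 -24 [236. 276.] [228.6 215. ]
-9 22 0 [313. 256.] [232.8 237.2]
-9 22 -12 [315. 265.] [232.3 232.5]
-9 22 -24 [317. 276.] [231.8 227.7]
9 -22 0 [240. 229.] [238.2 223. ]
9 -22 -12 [238. 236.] [237.7 218.4]
9 -22 -24 [235. 245.] [237.3 213.7]
9 22 0 [314. 229.] [241.7 235.7]
9 22 -12 [316. 237.] [241.2 231.1]
9 22 -24 [319. 245.] [240.8 226.3]
```

The tips look about 25 mm higher than expected, just above the roller. I'll reopen, go 22 mm lower (still clear of the tank) and close again.

Call:
servo_tool([
  [[6, 0, 0, 0, 0, 0, 0], [6, 0, 0, 0, 0, 0, 0], [6, 0, 0, 0, 0, 0, 0], [6, 0, 0, 0, 0, 0, 0], [6, 0.2, 0, 1.1, 0, 0, 0], [6, 0, 0, 1.1, 0, 0, 0], [1.5, 0, 0, 0, 0, 0, 0], [1.5, 0, 0, 0, 0, 0, 0], [1.5, 0, 0, 0, 0, 0, 0], [1.5, 0, 0, 0, 0, 0, 0], [1.5, 0, 0, 0, 0, 0, 0]],
], newtons=15)

```text
time_s: 7.38
ee_pos: [501.5, -73.4, 102.2]
ee_rot: [-3.132, -0.235, -0.0]
wrist_force: [-0.5, 2.7, 1.6]
width: 0.249
grip_force: 15.0
```

Now it holds the roller (22 mm, 15 N). I'll swing it up along the arc.

Call:
servo_tool([
  [[1.5, 0.4, 0, -0.5, 0, 0, 0], [1.5, 0.5, 0, -0.5, 0, 0, 0], [1.5, 0.6, 0, -0.45, 0, 0, 0], [1.5, 0.65, 0, -0.35, 0, 0, 0], [1.5, 0.65, 0, -0.25, 0, 0, 0], [1.5, 0.65, 0, -0.2, 0, 0, 0], [1.5, 0.65, 0, -0.1, 0, 0, 0], [1.5, 0.65, 0, 0, 0, 0, 0], [1.5, 0, 0, 0, 0, 0, 0], [1.5, 0, 0, 0, 0, 0, 0], [1.5, 0, 0, 0, 0, 0, 0]],
])

```text
time_s: 8.75
ee_pos: [549.0, -66.7, 126.0]
ee_rot: [3.132, 0.235, 0.003]
wrist_force: [-0.2, 2.4, -0.3]
width: 0.25
grip_force: 15.0
```

Run:
```python
from h import *
s=sensors.state();print(s['ee_pos'],s['wrist_force'],s['torque'],s['width'],s['grip_force'])
d=grab('side');g=grab('wrist')
o=np.zeros((420,800,3),np.uint8)
o[:,:400]=cv2.resize(d['image'][180:264,210:290],(400,420),interpolation=3)[:,:,::-1]
o[:,400:]=cv2.resize(g['image'][80:332,160:400],(400,420),interpolation=3)[:,:,::-1]
cv2.imwrite('pics/c4.png',cv2.LUT(o,np.clip((np.arange(256)/255)**.6*255,0,255).astype(np.uint8)))
```

```text
[549.03783091 -66.72603813 126.00974897] [-0.17764178  2.39124221 -0.26224851] [ 0.28284184  0.12271711 -0.07765364] 0.24990544481306834 15.002958923578262
```

View pics/c4.png

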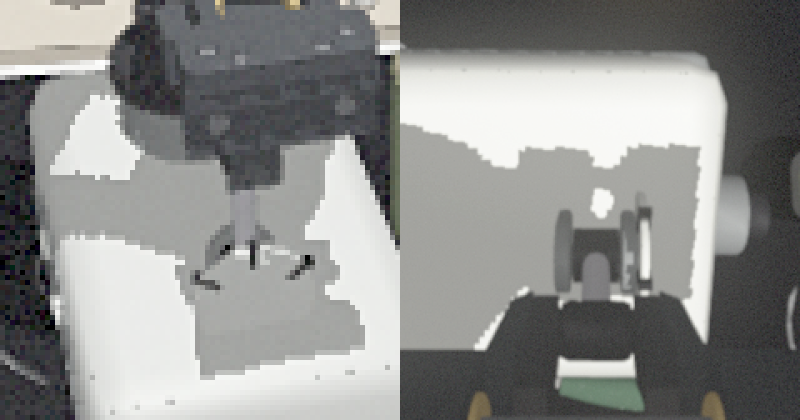

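The side view shows the rod standing near the middle mark (rod about crop (245,205), mark at (252,255)). The wrist view shows the roller held at (597,330). I'll check the lean numerically.

Run:
```python
from h import *
d=grab('side');w=grab('wrist')
x=np.array([.989,.1495,0])
for th in(-.15,0,.15):
  f=lambda r:np.array([548.8,-68,104])+r*(np.sin(th)*x+np.array([0,0,np.cos(th)]))
  print(th,[np.round(proj(d,f(r)),1) for r in(15,30,45,60)],np.round(proj(w,f(60)),1))
im=d['image'].astype(int)
for v in range(216,228): print(v,im[v,250:268].sum(1)//3)
```

```text
-0.15 [array([258.4, 228.7]), array([257. , 223.2]), array([255.5, 217.5]), array([254.1, 211.7])] [279.1 289.5]
0 [array([259.4, 228.4]), array([259.1, 222.7]), array([258.8, 216.8]), array([258.4, 210.8])] [279.2 274.4]
0.15 [array([260.5, 228.3]), array([261.3, 222.5]), array([262. , 216.5]), array([262.8, 210.4])] [279.2 257.4]
216 [121 122 121 123 125  73  33  34  33  33  35  44  41  37  41  48  99 123]
217 [119 124 121 123 124  76  36  38  46  42  53  83  83  79 105 126 124 122]
218 [122 121 121 120 123 103  69  99 120 116 106 126 127 123 123 125 125 122]
219 [122 122 122 121 123 123 105 116 113 111 101 106 121 121 122 120 122 120]
220 [121 121 121 122 122 123 104 112 113 108 103 105 124 121 119 119 119 119]
221 [124 120 121 121 121 123 109 111 112 114 104 111 122 121 122 121 122 120]
222 [122 123 122 122 121 124 109 113 115 109 104 112 125 120 124 120 120 122]
223 [121 122 121 121 121 122 104 109 115 111 106 112 122 121 120 120 121 122]
224 [122 123 124 122 122 120  90 108 115 111 105  90 123 123 122 121 118 122]
225 [121 124 122 123  86  67  79 111 115 113 107  72  93 121 124 123 120 122]
226 [122 121 121  92  63  67  81 112 111 117 105  78  67  70 121 123 124 119]
227 [123 124  91  64  75  72  74 113 114 112  88  80  67  64  85 124 119 120]
```

The lever is upright within about 0.05 rad. I'll release, lift, and shift over to the cap.

Call:
servo_tool([
  [[6, 0, 0, 0, 0, 0, 0], [6, 0, 0, 0, 0, 0, 0], [6, 0, 0, 0, 0, 0, 0], [6, 0, 0, 0, 0, 0, 0], [6, 0, 0, -2.5, 0, 0, 0], [6, 0, 0, -2.5, 0, 0, 0], [6, 0, 0, -2.5, 0, 0, 0], [6, 0, -4.5, 0, 0, 0, 0], [6, 0, -4.5, 0, 0, 0, 0], [6, 0, -4.4, 0, 0, 0, 0], [6, 0, 0, 0, 0, 0, 0], [6, 0, 0, 0, 0, 0, 0]],
], newtons=40)

```text
time_s: 10.45
ee_pos: [528.7, 65.3, 200.5]
ee_rot: [3.132, 0.235, 0.0]
wrist_force: [0.7, -0.1, -0.4]
width: 0.683
grip_force: 0.0
```

Run:
```python
from h import *
s=sensors.state();P=np.array(s['ee_pos']);print(P,s['wrist_force'],s['joints'].round(2))
w=grab('wrist');d=grab('side')
for n,X in dict(cap=[528.4,65.2,160],piv=[548.8,-68,104],grip=[548.8,-68,164]).items():print(n,np.round(proj(w,np.array(X)),0),np.round(proj(d,np.array(X)),0))
o=np.zeros((480,800,3),np.uint8)
o[:,:600]=cv2.resize(w['image'][60:380,80:480],(600,480),interpolation=3)[:,:,::-1]
o[:300,600:]=cv2.resize(d['image'][170:245,225:275],(200,300),interpolation=3)[:,:,::-1]
cv2.imwrite('pics/c5.png',cv2.LUT(o,np.clip((np.arange(256)/255)**.45*255,0,255).astype(np.uint8)))
```

```text
[528.74623896  65.29887476 200.52731159] [ 0.7417047  -0.14823457 -0.37278684] [-0.1   0.35  1.35 -0.    1.44  1.32]
cap [277. 220.] [247. 179.]
piv [429. 198.] [260. 234.]
grip [466. 222.] [258. 211.]
```

View pics/c5.png

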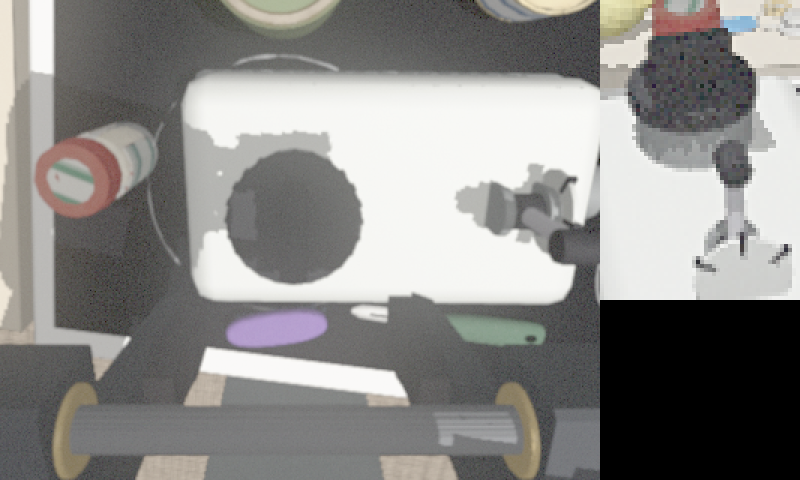

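The wrist view shows the cap disc centred at crop (293,216), midway between the fingers. The side view shows the lever upright with the roller at (734,162). I'll descend onto the fin and grip it.

Call:
servo_tool([
  [[6, 0, 0, 3, 0, 0, 0], [6, 0, 0, 2.5, 0, 0, 0], [6, 0, 0, 1.5, 0, 0, 0], [6, 0, 0, 0.8, 0, 0, 0], [6, 0, 0, 0.6, 0, 0, 0], [6, 0, 0, 0, 0, 0, 0]],
])

```text
time_s: 11.3
ee_pos: [528.7, 65.6, 116.6]
ee_rot: [3.133, 0.235, -0.0]
wrist_force: [-0.4, 0.2, 0.0]
width: 0.682
grip_force: 0.0
```

Call:
servo_tool([
  [[0.5, 0, 0, 0, 0, 0, 0], [0.5, 0, 0, 0, 0, 0, 0], [0.5, 0, 0, 0, 0, 0, 0], [0.5, 0, 0, 0, 0, 0, 0], [0.5, 0, 0, 0, 0, 0, 0], [0.5, 0, 0, 0, 0, 0, 0]],
], newtons=40)

```text
time_s: 12.05
ee_pos: [528.5, 66.0, 116.7]
ee_rot: [-3.132, -0.235, -0.0]
wrist_force: [-0.1, 1.5, 1.3]
width: 0.153
grip_force: 40.0
```

Call:
servo_tool([
  [[0.5, 0, 0, 0.3, 0, 0, 0], [0.5, 0, 0, 0.3, 0, 0, 0], [0.5, 0, 0, 0.2, 0, 0, 0], [0.5, 0, 0, 0.1, 0, 0, 0], [0.5, 0, 0, 0, 0, 0, 0], [0.5, 0, 0, 0, 0, 0, 0]],
])

```text
time_s: 12.8
ee_pos: [528.9, 66.0, 108.3]
ee_rot: [-3.133, -0.235, -0.002]
wrist_force: [-0.9, 2.6, 8.6]
width: 0.149
grip_force: 40.0
```

Call:
servo_tool([
  [[0.5, 0, 0, 0.15, 0, 0, 0], [0.5, 0, 0, 0.15, 0, 0, 0], [0.5, 0, 0, 0, 0, 0, 0]],
])

```text
time_s: 13.18
ee_pos: [528.9, 66.3, 106.6]
ee_rot: [-3.133, -0.236, -0.004]
wrist_force: [-6.7, 3.2, 19.8]
width: 0.154
grip_force: 40.0
```

Bottomed (20 N). Now I'll twist anticlockwise 71°.

Call:
servo_tool([
  [[0.5, 0, 0, -0.1, 0, 0, -0.1], [0.5, 0, 0, 0, 0, 0, -0.16], [0.5, 0, 0, 0, 0, 0, -0.16], [0.5, 0, 0, 0, 0, 0, -0.16], [0.5, 0, 0, 0, 0, 0, -0.16], [0.5, 0, 0, 0, 0, 0, -0.16], [0.5, 0, 0, 0, 0, 0, -0.16], [0.5, 0, 0, 0, 0, 0, -0.16], [0.5, 0, 0, 0, 0, 0, -0.02], [0.5, 0, 0, 0, 0, 0, 0], [0.5, 0, 0, 0, 0, 0, 0]],
])

```text
time_s: 14.55
ee_pos: [529.8, 65.5, 106.7]
ee_rot: [2.411, 2.01, 0.004]
wrist_force: [-0.1, 0.5, 9.7]
width: 0.15
grip_force: 40.0
```

Run:
```python
from h import *
s=sensors.state();R=Ro.from_rotvec(s['ee_rot']).as_matrix()
print(np.degrees(np.arctan2(R[1,0],R[0,0])),s['torque'],s['wrist_force'],s['joints'].round(2))
w=grab('wrist','w6.png')
cv2.imwrite('pics/w6g.png',cv2.LUT(w['image'][:,:,::-1],np.clip((np.arange(256)/255)**.45*255,0,255).astype(np.uint8)))
```

```text
79.62341463151233 [-0.01538717 -0.01956036 -0.01417156] [-0.1325316   0.48057929  9.71989172] [-0.1   0.44  1.5  -0.    1.2   0.08]
```

The twist is done: 71° with little torque left. I'll lift gently and check the force.

Call:
servo_tool([
  [[0.5, 0, 0, -0.2, 0, 0, 0], [0.5, 0, 0, -0.3, 0, 0, 0], [0.5, 0, 0, -0.4, 0, 0, 0], [0.5, 0, 0, -0.5, 0, 0, 0], [0.5, 0, 0, -0.6, 0, 0, 0], [0.5, 0, 0, 0, 0, 0, 0]],
])

```text
time_s: 15.35
ee_pos: [528.5, 65.8, 125.6]
ee_rot: [-2.413, -2.012, 0.0]
wrist_force: [-0.2, 0.4, -1.7]
width: 0.151
grip_force: 40.0
```

Free: the wrist now carries only the cap's weight. I'll raise it to about 8 cm clear.

Call:
servo_tool([
  [[0.5, 0, 0, -1.5, 0, 0, 0], [0.5, 0, 0, -2, 0, 0, 0], [0.5, 0, 0, -2, 0, 0, 0], [0.5, 0, 0, -1.6, 0, 0, 0], [0.5, 0, 0, -0.8, 0, 0, 0], [0.5, 0, 0, -0.2, 0, 0, 0], [0.5, 0, 0, 0, 0, 0, 0], [0.5, 0, 0, 0, 0, 0, 0], [0.5, 0, 0, 0, 0, 0, 0]],
])

```text
time_s: 16.48
ee_pos: [528.5, 65.8, 206.2]
ee_rot: [-2.413, -2.011, 0.001]
wrist_force: [-0.0, 0.2, -2.2]
width: 0.151
grip_force: 40.0
```

Run:
```python
from h import *
s=sensors.state();print(s['ee_pos'],s['wrist_force'],s['grip_force'],s['qvel'].round(3))
d=grab('side');cv2.imwrite('pics/c7.png',cv2.resize(d['image'][80:290,150:350],None,fx=2.8,fy=2.8,interpolation=3)[:,:,::-1])
```

```text
[528.46948226  65.82444032 206.21087458] [-0.03679775  0.20443314 -2.24287284] 39.972084760665894 [ 0.001 -0.002 -0.004 -0.001 -0.001  0.   ]
```

View pics/c7.png

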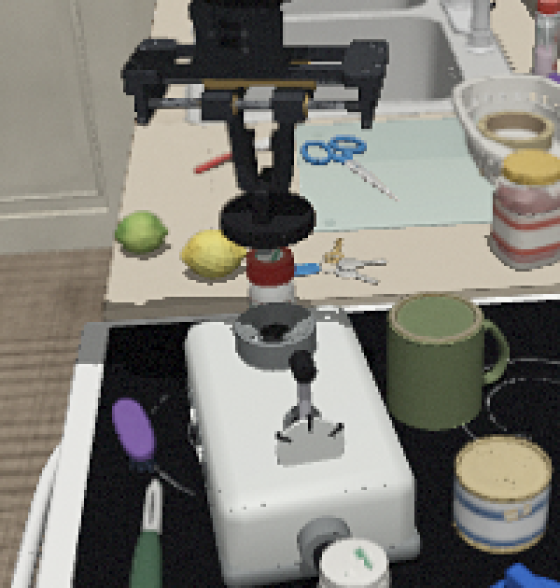

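The cap is level in the fingers at crop (268,218), above the open neck at (275,325), with the lever upright at (305,365) and the bystanders undisturbed. Handing in.

```bash
python3 -c "
from rig import order
print(order.sign_off())"
```

```text
the job is handed in; nothing more can be done
None
```

The job is handed in: the lever is upright, and the cap is twisted free and held level about 8 cm above the filler neck, with none of the surrounding things disturbed in the last picture; the judge's verdict was not shown.

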